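# Free the sample slider and push it to the pin stop

## Robot

A 6-joint arm with a two-finger parallel gripper is mounted at the origin on a cart in front of the work surface, level with it; the furniture and walls round the work are solid. World frame = base frame: x ahead of the robot, y to its left, z up, the work surface at z = 0. Lengths are in m, angles in rad, forces in N, time in s.
With the tool pointing down it reaches from about 0.425 to 0.95 m from the base axis. Payload 3.5 kg.
Tool frame: the origin (TCP) lies on the centre line of the jaws, within the pads' length; the fingertips stand 19 mm ahead of it and the grasp point (between the pads) is the TCP; z points along the fingers, y is the line along which they close (so a half turn about z gives the same grasp; the last joint's range is limited). The gripper opens to 85 mm and grips with 20 to 120 N. Pads are 22 mm wide; open, the fingers measure 114 mm over their backs; the gripper's body (76 mm by 85 mm) begins 54 mm behind the grasp point. The pads swing forward as they close: fully open they stand 13 mm farther back than shut.
Start: joints at [-1.476, 0.286, 1.577, -0, 1.279, -0.15], TCP at [0.164, -0.655, 0.25] pointing down, gripper open.
Joint ranges: [-2.77, 2.77], [-0.9, 2.22], [0.21, 2.48], [-1.53, 4.67], [0.24, 2.81], [-2.84, 2.84]. Speed limits (rad/s): [2.79, 2.79, 3.14, 3.14, 3.14, 3.14].

## Interface

Orientations are given as a unit quaternion [x, y, z, w].
In Python, from plant import status, cams, ctrl gives the robot as it stands.
- The arm moves only by the shell command python3 -m inch 'ROWS' [FORCE]. ROWS is JSON, a list of rows, each a list of 3 entries, a list of its own where there are three numbers: the opening, from -1 (shut) to 1 (fully open), then the shift along the tool's x, y, z in cm, then the turn about the tool's z in rad. In form: [[jaw, [dx, dy, dz], twist], ...]. A call has 1 to 20 rows; each row is the pose to reach, as a shift and turn from the pose commanded when the call began, along the tool's axes at that moment; what a row does not reach only later rows make up. A row lasts 1/10 s, in which the tool goes at most 50 mm and 8.59 degrees, less where a joint would pass 70% of its speed; a pose out of reach is approached as far as the arm can. A call with a gripper value outside its range is refused whole. The fingers move at their own pace and stop on an object; FORCE is the grip in N (left out, the last holds). Time passes only in rows, so rows that repeat a pose let the fingers close. It gives the time, the measured TCP pose, the force and the opening at its end, in the units of the state.
- status.get_state(): the state, without advancing time (a new reading comes with each control period).
- cams.read_camera(name): name is "scene" or "top" or "wrist"; returns the picture (384x512x3 uint8, blue, green, red); there is no depth.
- cams.calibration(name): a dict with "camera_matrix" (3x3 intrinsics, pixels), "k1" (the pictures are not rectified: a ray, as slopes to the right and down, at radius r is drawn at 1 + k1 r^2 times it, then the intrinsics apply), "cam_to_world" (4x4, takes a point from camera to world coordinates); the wrist camera has in their place "mount" (4x4, takes a point from camera to tool coordinates, whose origin is the TCP and whose axes are the flange's). Camera axes: x right, y down, z forward; pixel columns grow to the right and rows downward; lengths in m; the calibration is good to about 2 mm. A picture is of the moment at which its call begins: read the wrist's pose just before it. calibration takes no time and is no camera call.
- ctrl.sign_off(): hands the job in, once; it reports no verdict.
The state is a dict: "time": time; "qpos": joint angles; "dq": joint speeds; "joint_efforts": joint torques, N m; "eef_pos": TCP position; "tcp_rot": TCP orientation; "contact_force": force on the tool from outside, world axes, zero at the start; "wrist_torque": the same for the moment, N m; "opening": opening from 0.0 (shut) to 1.0 (fully open).
Only numpy, scipy, OpenCV 4.12 (cv2) and the standard library are available. Lean on these libraries where they do the work, as an engineer would, in place of code of your own. Each camera call takes 0.05 s, during which the arm holds its last target. There are 200 camera calls.

## Task

The sample slider on the bench rail is held by friction. With the fingertips press down the pad in the middle of the slider to free it and, keeping it pressed, push the slider along the rail until it rests against the stop that carries the upright pin, then lift the fingers off so that the slider holds there by itself. Do not grip the slider, never force it along with its pad up or let the pad up on the way, do not grasp or lift anything, and leave the bottles and the cap around the rail where they stand.

Things in the scene. Friction and masses are not known exactly. Their poses are not given: they have to be found in the camera images.
- rail: Fixed bench rail, an aluminium base plate 74 mm wide (x) and 370 mm long (y) with a steel guide bar over it. Origin at the centre of its underside, on the work surface; its y axis runs along the rail, z up. The rail is turned by up to about 0.25 rad from the world axes.
- slider (a joint): Position of the grey slider along the rail's +y axis in m, 0 at the rail's middle. It is 90 mm long along the rail, 62 mm wide, about 1 kg: at each end a shoulder 17 mm thick, top 50 mm above the work surface, and between them a well 56 mm long that holds the pad, its other two sides low (32 mm above the work surface). Freed, it runs with about 1 to 3 N; held, it resists about 12 N.
- dish (a point): Centre of the base of the glass petri dish (70 mm wide, 17 mm tall) fixed on the slider's bracket, 33 mm above the work surface and 80 mm to the rail's +x side of the pad. It rides along.
- pad (a joint): How far the pad is pressed down, in m: about 0 (within 1 mm) up, held by a friction brake, 0.006 at its lower end stop. The spring needs about 6.5 N to start moving, 10 N at the end stop. The slider runs freely while the pad is 2 mm or more down, and the brake holds again as soon as the pad comes up.
- pad_top (a point): Middle of the top of the black rubber pad in the slider's middle, 40 mm above the work surface when up. The pad is 52 mm along the rail, 44 mm wide, 10 mm lower than the shoulders at either end. Friction of a pressing fingertip can carry the slider along, as can pushing a shoulder from within the well.
- pin_stop: The marked stop, where the slider must go: a steel block clamped over the rail, 36 mm along the rail, 54 mm wide, top 41 mm above the work surface, with an upright pin 12 mm thick in its middle that reaches 65 mm. Origin at the middle of the block, on the work surface. It may be at either end of the rail. With the slider against it, the middle of the pad is 63 mm from this origin, horizontally.
- plain_stop: The other stop: the same steel block without a pin, at the other end of the rail. Origin as for the pin stop.
- front_cheek: The slider's side on the rail's -x side, facing the robot, a 6 mm wall (tall at the ends, low beside the pad), part of the slider. Origin on the rail's centre line on the work surface, below the middle of the pad.
- back_cheek: The same wall on the slider's far side (rail's +x side). Same origin.
- red_collar_bottle: Bystander: squat bottle with a broad red collar and a narrower red cap on top, 57 mm wide, 77 mm tall, standing loose in front of the rail. Origin at the centre of its underside.
- cap_blue_b: Bystander: blue ribbed screw cap, 53 mm wide, 40 mm tall, loose in front of the rail. Origin at the centre of its underside.
- amber_bottle: Bystander: square amber dropper bottle, 47 mm wide, 132 mm tall, loose behind the rail. Origin at the centre of its underside.

How it is judged:
By the outcome, as a careful person would: the job done as asked, in the order asked, and still so for the second after the job is handed in, with the robot touching nothing.
It also fails if it takes over 32 s, if anything falls off the work surface, if the arm or the gripper's body presses on something with over 40 N, if the wrist force passes 120 N, or if a joint passes its speed limit or range.

## Working session

There is one attempt and no reset: what is moved stays moved. The work goes in short steps, Python scripts to look and compute and a shell command to move; the robot and the scene stay as the last step left them, time stands still between calls to the robot, and variables do not carry over. Pictures are saved under pics/ and viewed, on a budget of 10 in all, crops included, one or two more only if the job needs it, and the job is handed in when it is done.

```bash
mkdir -p pics; ls
cat > h.py <<'E'
import numpy as np, cv2
from plant import status, cams, ctrl
from scipy.spatial.transform import Rotation as R
def pose():
    s=status.get_state(); T=np.eye(4); T[:3,:3]=R.from_quat(s['tcp_rot']).as_matrix(); T[:3,3]=s['eef_pos']; return T
def c2w(name,T=None):
    c=cams.calibration(name)
    return np.array(c['cam_to_world']) if 'cam_to_world' in c else T@np.array(c['mount'])
def ray(name,px,T=None):
    c=cams.calibration(name);K=np.array(c['camera_matrix']);M=c2w(name,T)
    d=cv2.undistortPoints(np.array([[px]],float),K,np.array([c['k1'],0,0,0.]))[0,0]
    return M[:3,3],M[:3,:3]@np.array([d[0],d[1],1])
def onz(name,px,z,T=None):
    o,d=ray(name,px,T); return o+d*(z-o[2])/d[2]
def proj(name,P,T=None):
    c=cams.calibration(name);M=np.linalg.inv(c2w(name,T));p=M[:3,:3]@np.array(P)+M[:3,3]
    x=cv2.projectPoints(p[None],np.zeros(3),np.zeros(3),np.array(c['camera_matrix']),np.array([c['k1'],0,0,0.]))[0]
    return x[0,0]
def tri(obs):
    A=np.zeros((3,3));b=np.zeros(3)
    for n,px,T in obs:
        o,d=ray(n,px,T);d/=np.linalg.norm(d);Q=np.eye(3)-np.outer(d,d);A+=Q;b+=Q@o
    return np.linalg.solve(A,b)
E
python3 - <<'E'
from h import *
print(status.get_state())
for n in ['scene','top']:
    im=cams.read_camera(n); cv2.imwrite(f'pics/{n}0.png',im); print(n,c2w(n).round(3).tolist(),cams.calibration(n)['camera_matrix'])
a=cv2.imread('pics/scene0.png');b=cv2.imread('pics/top0.png')
cv2.imwrite('pics/s.png',cv2.resize(a,(800,600)));cv2.imwrite('pics/t.png',cv2.resize(b,(800,600)))
E
```

```text
pics
{'time': 0.0, 'qpos': array([-1.47601541e+00,  2.87164960e-01,  1.57816911e+00, -2.43265295e-05,
        1.27861000e+00, -1.49990165e-01]), 'dq': array([-0.00065894,  0.0008156 , -0.00099437, -0.00211203,  0.00143084,
        0.00018557]), 'joint_efforts': array([ 5.38905188e-04, -4.05980229e+01, -2.92624587e+01, -1.51273404e-06,
        5.96475831e-03,  1.48867446e-06]), 'eef_pos': array([ 0.16354686, -0.6542559 ,  0.24895187]), 'tcp_rot': array([ 9.92519117e-01,  1.22083658e-01,  2.08116925e-05, -1.17558204e-03]), 'contact_force': array([-0.267701  , -0.04776053,  0.52466456]), 'wrist_torque': array([-0.05041242, -0.0422865 , -0.02425834]), 'opening': 1.0025810024589337}
scene [[-0.844, -0.26, 0.469, 0.174], [-0.536, 0.378, -0.755, 0.837], [0.019, -0.888, -0.459, 0.472], [0.0, 0.0, 0.0, 1.0]] [[475.04774068   0.         259.39485196]
 [  0.         475.04774068 197.04908961]
 [  0.           0.           1.        ]]
top [[-0.004, -0.991, 0.137, 0.47], [-1.0, 0.007, 0.024, 0.169], [-0.024, -0.137, -0.99, 0.903], [0.0, 0.0, 0.0, 1.0]] [[415.89885192   0.         256.29426498]
 [  0.         415.89885192 189.48815977]
 [  0.           0.           1.        ]]
```

View pics/s.png

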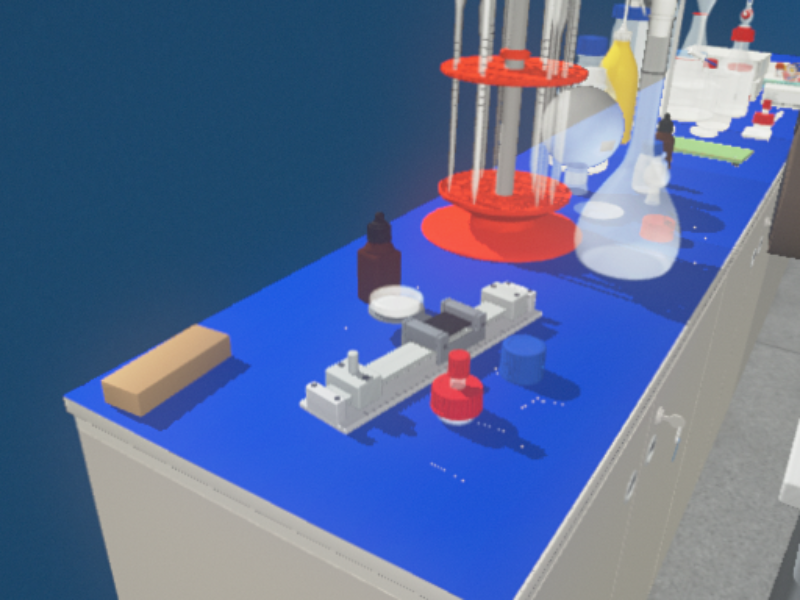

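View pics/t.png

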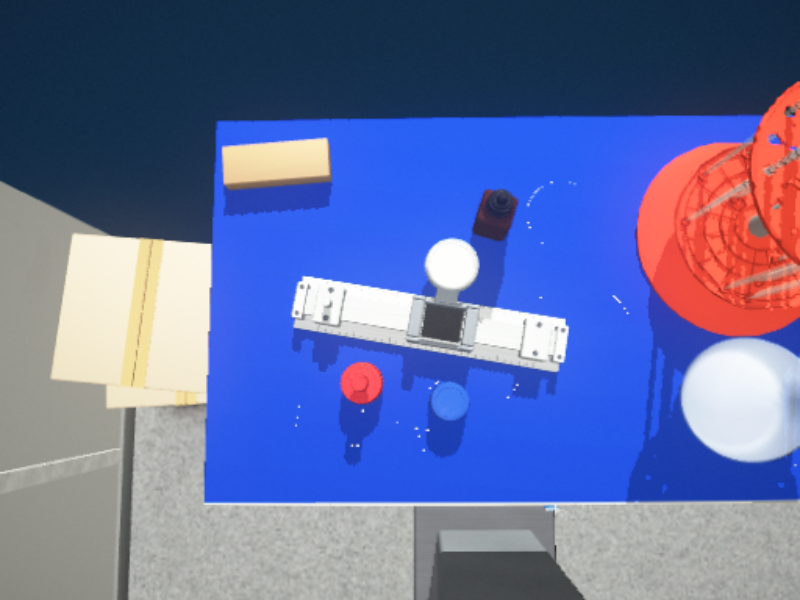

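The pin stop is at the +y end, on the left in the top view: pin at about (327,303), pad at about (443,322), both in the 800-wide picture. The red bottle is at (362,383), the blue cap at (450,401) and the amber bottle at (495,215). Next I'll triangulate the pad and pin.

Run:
```python
from h import *
def dark(n,roi):
    im=cv2.imread(f'pics/{n}0.png');x0,y0,x1,y1=roi
    m=np.zeros(im.shape[:2],np.uint8);m[y0:y1,x0:x1]=(im[y0:y1,x0:x1].max(2)<60)*255
    k,l,st,ce=cv2.connectedComponentsWithStats(m);i=1+np.argmax(st[1:,4]);print(n,st[i],ce[i]);return ce[i]
pt=dark('top',(262,188,305,224));ps=dark('scene',(265,190,312,225))
P=tri([('top',pt,None),('scene',ps,None)]);print('pad tri',P,'top z.04',onz('top',pt,.04),'scene z.04',onz('scene',ps,.04))
pin_t=np.array([327,303])*.64;pin_s=np.array([353,354])*.64
Q=tri([('top',pin_t,None),('scene',pin_s,None)]);print('pin tri',Q,onz('top',pin_t,.065),onz('scene',pin_s,.065))
# rail outline corners in top, z~.01
for c in [(303,277),(293,328),(558,371),(568,319)]: print('corner',onz('top',np.array(c)*.64,.01).round(4))
print('red',onz('top',np.array([362,383])*.64,.077),'blue',onz('top',np.array([450,401])*.64,.04),'amber',onz('top',np.array([502,200])*.64,.13))
T=pose();print(T.round(3));print(np.array(cams.calibration('wrist')['mount']).round(3))
```

```text
Traceback (most recent call last):
ValueError: attempt to get argmax of an empty sequence
```

```bash
cat > m.py <<'E'
from h import *
def dark(n,roi):
    im=cv2.imread(f'pics/{n}0.png');x0,y0,x1,y1=roi
    c=im[y0:y1,x0:x1].max(2);t=c.min()+30;print(n,'min',c.min())
    m=np.zeros(im.shape[:2],np.uint8);m[y0:y1,x0:x1]=(c<t)*255
    k,l,st,ce=cv2.connectedComponentsWithStats(m);i=1+np.argmax(st[1:,4]);print(n,st[i],ce[i]);return ce[i]
pt=dark('top',(262,188,305,224));ps=dark('scene',(265,190,312,225))
P=tri([('top',pt,None),('scene',ps,None)]);print('pad tri',P,'top z.04',onz('top',pt,.04),'scene z.04',onz('scene',ps,.04))
pin_t=np.array([327,303])*.64;pin_s=np.array([353,354])*.64
Q=tri([('top',pin_t,None),('scene',pin_s,None)]);print('pin tri',Q,onz('top',pin_t,.065),onz('scene',pin_s,.065))
for c in [(303,277),(293,328),(558,371),(568,319)]: print('corner',onz('top',np.array(c)*.64,.01).round(4))
print('red',onz('top',np.array([362,383])*.64,.077),'blue',onz('top',np.array([450,401])*.64,.04),'amber',onz('top',np.array([502,200])*.64,.13))
T=pose();print(T.round(3));print(np.array(cams.calibration('wrist')['mount']).round(3))
E
python3 m.py
```

```text
top min 70
top [270 194  28  25 511] [282.92172211 206.14481409]
scene min 77
scene [272 199  30  16 237] [286.65400844 206.25738397]
pad tri [0.55132474 0.13336352 0.04240503] top z.04 [0.55346289 0.13418024 0.04      ] scene z.04 [0.5514101  0.12874051 0.04      ]
pin tri [0.57854242 0.28591639 0.06293624] [0.57696116 0.28484566 0.065     ] [0.57803993 0.28908334 0.065     ]
corner [0.6209 0.3266 0.01  ]
corner [0.5494 0.3394 0.01  ]
corner [ 0.4885 -0.024   0.01  ]
corner [ 0.5595 -0.0403  0.01  ]
red [0.47321048 0.23764624 0.077     ] blue [0.44948871 0.12502442 0.04      ] amber [0.69428685 0.06258808 0.13      ]
[[ 0.97   0.242 -0.     0.164]
 [ 0.242 -0.97   0.002 -0.654]
 [ 0.    -0.002 -1.     0.249]
 [ 0.     0.     0.     1.   ]]
[[-0.001 -0.964 -0.264  0.066]
 [ 1.    -0.001  0.     0.001]
 [-0.001 -0.264  0.964 -0.125]
 [ 0.     0.     0.     1.   ]]
```

Run:
```python
from h import *
s=lambda x,y:np.array([x,y])*.64
for n,p in [('flask base c',(628,258)),('flask L',(576,243)),('flask R',(679,243)),('flask near',(625,278)),('rack base L',(422,230)),('rack base R',(582,235)),('rack near',(500,258)),('tableedge',(690,330)),('small things',(660,228))]: print(n,onz('scene',s(*p),.0 if 'L' not in n and 'R' not in n else .02).round(3))
for n,p in [('T flask c',(745,400)),('T flask L',(681,400)),('T near',(750,462))]: print(n,[onz('top',s(*p),z).round(3)[:2].tolist() for z in (.0,.05)])
print('edge',onz('top',s(400,502),0).round(3))
im=cams.read_camera('wrist');cv2.imwrite('pics/w0.png',im)
```

```text
flask base c [ 0.452 -0.295  0.   ]
flask L [ 0.53  -0.258  0.02 ]
flask R [ 0.389 -0.359  0.02 ]
flask near [ 0.432 -0.216  0.   ]
rack base L [ 0.765 -0.162  0.02 ]
rack base R [ 0.535 -0.298  0.02 ]
rack near [ 0.624 -0.174  0.   ]
tableedge [ 0.306 -0.102  0.   ]
small things [ 0.446 -0.465  0.   ]
T flask c [[0.447, -0.282], [0.448, -0.257]]
T flask L [[0.448, -0.193], [0.449, -0.173]]
T near [[0.364, -0.283], [0.37, -0.258]]
edge [0.314 0.192 0.   ]
```

View pics/w0.png

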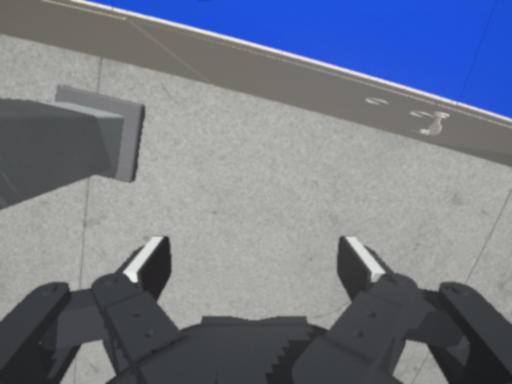

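The wrist view shows floor, the table edge and open fingers. A tall flask stands at (0.45, -0.28), so I'll shut the fingers and swing past it on the robot's side.

```bash
python3 -m inch '[[-1,[17.9,-23.8,0],0],[-1,[17.9,-23.8,0],0],[-1,[17.9,-23.8,0],0],[-1,[17.9,-23.8,0],0],[-1,[17.9,-23.8,0],0],[-1,[17.9,-23.8,0],0],[-1,[25.6,-32.1,0],0],[-1,[25.6,-32.1,0],0],[-1,[25.6,-32.1,0],0],[-1,[30.5,-37.1,0],0],[-1,[30.5,-37.1,0],0],[-1,[41.4,-51.9,0],0],[-1,[41.4,-51.9,0],0],[-1,[41.4,-51.9,0],0],[-1,[41.4,-51.9,0],0],[-1,[41.4,-51.9,0],0]]'; python3 -c "
from h import *
print(status.get_state()['qpos'].round(3),pose().round(3))"
```

```text
time: 1.75
eef_pos: [0.4403, -0.0483, 0.2502]
tcp_rot: [0.992, 0.125, 0.0, -0.0]
contact_force: [0.3, -0.4, 0.1]
opening: 0.0
[-3.390e-01 -2.500e-01  2.121e+00  1.000e-03  1.271e+00  9.810e-01] [[ 0.969  0.247  0.     0.44 ]
 [ 0.247 -0.969  0.001 -0.048]
 [ 0.    -0.001 -1.     0.25 ]
 [ 0.     0.     0.     1.   ]]
```

```bash
python3 -m inch '[[-1,[15.3,-14.7,0],0.1],[-1,[15.3,-14.7,0],0.2],[-1,[15.3,-14.7,0],0.3],[-1,[15.3,-14.7,0],0.415],[-1,[15.3,-14.7,0],0.415],[-1,[15.3,-14.7,5],0.415],[-1,[15.3,-14.7,10],0.415],[-1,[15.3,-14.7,10],0.415],[-1,[15.3,-14.7,10],0.415],[-1,[15.3,-14.7,10],0.415]]'; python3 -c "
from h import *
T=pose();np.save('T1.npy',T);im=cams.read_camera('wrist');cv2.imwrite('pics/w1.png',im)
print(T.round(4));[print(n,proj('wrist',p,T)) for n,p in [('pad',(.5525,.1335,.04)),('pin',(.578,.286,.065)),('tip',tuple((T@[0,0,.019,1])[:3]))]]"
```

```text
time: 2.75
eef_pos: [0.5544, 0.1279, 0.1536]
tcp_rot: [0.996, -0.085, 0.003, -0.0]
contact_force: [0.1, -1.2, 0.7]
opening: -0.001
[[ 9.854e-01 -1.701e-01  5.200e-03  5.544e-01]
 [-1.702e-01 -9.854e-01 -0.000e+00  1.279e-01]
 [ 5.100e-03 -9.000e-04 -1.000e+00  1.536e-01]
 [ 0.000e+00  0.000e+00  0.000e+00  1.000e+00]]
pad [247.25827689 198.86435155]
pin [ 58.88913535 208.29234241]
tip [252.64916528 240.74379304]
```

View pics/w1.png

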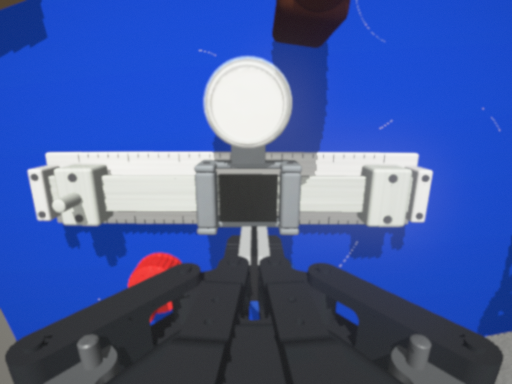

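The wrist view shows the pad at (248,199), against a predicted (247,199). The pin-stop block's near edge is at x≈104 and the slider's left end is at about 196. Rail and picture axes are aligned.

```bash
python3 -c "
from h import *
T=np.load('T1.npy')
im=cv2.imread('pics/w1.png');m=(im[160:235,205:292].max(2)<70).astype(np.uint8)
k,l,st,ce=cv2.connectedComponentsWithStats(m);i=1+np.argmax(st[1:,4]);print(st[i],ce[i]+[205,160])
p=onz('wrist',(248,199.5),.04,T);a=onz('wrist',(104,196),.041,T);b=onz('wrist',(197,196),.05,T);pin=onz('wrist',(58,203),.065,T)
u=np.array([.165,.986,0]);print('pad',p,'pin',pin);print('gap',(a-b)@u,'pad-pin',(pin-p)@u,'lat',np.cross(u,pin-p))
print('pad tri',tri([('wrist',(248,199.5),T),('top',(282.9,206.1),None)]),tri([('wrist',(248,199.5),T),('scene',(286.65,206.26),None)]))
T=pose();print(T[:3,3],'pad in tool cm',100*(np.linalg.inv(T)@np.append(p,1)),'force',status.get_state()['contact_force'])"
```

```text
[  14   15   57   46 2553] [247.46376812 197.58166863]
pad [0.55180712 0.13295341 0.04      ] pin [0.58246849 0.28512994 0.065     ]
gap 0.08577438195456424 pad-pin 0.15510518400554715 lat [ 0.02465    -0.004125   -0.00512298]
pad tri [0.55299361 0.13353659 0.04333137] [0.55105609 0.13214911 0.04137752]
[0.55458975 0.1281375  0.15409215] pad in tool cm [ -0.42662587  -0.4136825   11.40729569 100.        ] force [ 0.04128186 -0.99862758  0.00736895]
```

```bash
python3 -m inch '[[-1,[-0.4,-0.8,0],0],[-1,[-0.4,-0.8,3],0],[-1,[-0.4,-0.8,6],0],[-1,[-0.4,-0.8,8],0],[-1,[-0.4,-0.8,8],0],[-1,[-0.4,-0.8,8],0]]';python3 -c "
from h import *
T=pose();np.save('T2.npy',T);im=cams.read_camera('wrist');cv2.imwrite('pics/w2.png',im)
print(T[:3,3],'pad in tool cm',100*(np.linalg.inv(T)@np.array([.5518,.1330,.04,1])),'force',status.get_state()['contact_force'],proj('wrist',(T@[0,0,.019,1])[:3],T))"
```

```text
time: 3.4
eef_pos: [0.5505, 0.1377, 0.0718]
tcp_rot: [0.996, -0.085, 0.001, -0.0]
contact_force: [-0.2, -1.1, 0.2]
opening: -0.001
[0.55049666 0.13768791 0.07175405] pad in tool cm [  0.20197303   0.4416384    3.1755489  100.        ] force [-0.19765243  0.69259965  0.2951316 ] [252.64960846 240.73869959]
```

View pics/w2.png

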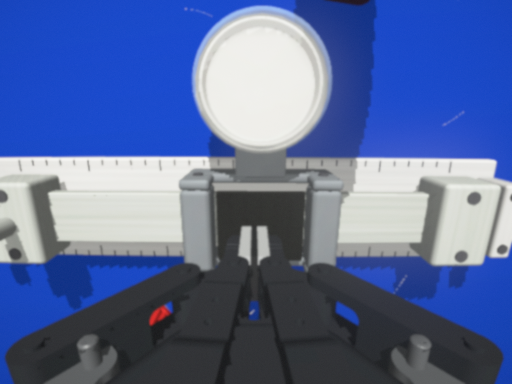

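The tips are over the well (well x 215–308, tips 238–270), about 13 mm above the pad. Next I'll lower in small steps.

```bash
python3 -m inch '[[-1,[0,0,0.8],0],[-1,[0,0,1.1],0],[-1,[0,0,1.3],0],[-1,[0,0,1.4],0],[-1,[0,0,1.4],0],[-1,[0,0,1.4],0]]'
```

```text
time: 4.05
eef_pos: [0.5503, 0.1373, 0.0576]
tcp_rot: [0.996, -0.085, 0.0, -0.0]
contact_force: [-1.5, -0.2, 6.0]
opening: 0.001
```

```bash
python3 -m inch '[[-1,[0,0,0.15],0],[-1,[0,0,0.3],0],[-1,[0,0,0.3],0],[-1,[0,0,0.3],0]]';python3 -m inch '[[-1,[0,0,0.15],0],[-1,[0,0,0.3],0],[-1,[0,0,0.3],0],[-1,[0,0,0.3],0]]'
```

```text
time: 4.45
eef_pos: [0.5503, 0.1373, 0.0549]
tcp_rot: [0.996, -0.085, 0.0, -0.0]
contact_force: [-3.0, 0.3, 7.4]
opening: -0.004
time: 4.85
eef_pos: [0.5504, 0.1375, 0.053]
tcp_rot: [0.996, -0.085, -0.0, -0.0]
contact_force: [-6.1, 0.3, 13.4]
opening: 0.0
```

```bash
python3 -m inch '[[-1,[-0.1,0,0.15],0],[-1,[-0.1,0,0.15],0],[-1,[-0.1,-0.3,0.15],0],[-1,[-0.1,-0.8,0.15],0],[-1,[-0.1,-1.4,0.15],0],[-1,[-0.1,-2,0.15],0],[-1,[-0.1,-2,0.15],0],[-1,[-0.1,-2,0.15],0]]';python3 -c "
from h import *
T=pose();np.save('T3.npy',T);im=cams.read_camera('wrist');cv2.imwrite('pics/w3.png',im)"
```

```text
time: 5.65
eef_pos: [0.554, 0.1584, 0.0529]
tcp_rot: [0.996, -0.085, 0.001, -0.001]
contact_force: [-5.5, 2.2, 15.6]
opening: -0.006
```

View pics/w3.png

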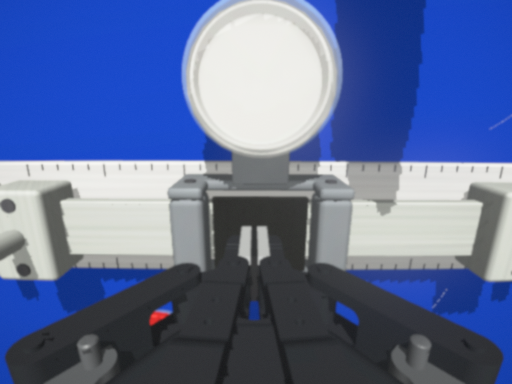

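The slider moved with the tips (well 211–311, tips 240–268, unchanged), with 98 px still to go to the stop. Continuing.

```bash
python3 -m inch '[[-1,[0,-0.5,0],0],[-1,[0,-1.1,0],0],[-1,[0,-1.7,0],0],[-1,[0,-2.3,0],0],[-1,[0,-2.9,0],0],[-1,[0,-3.5,0],0],[-1,[0,-4.1,0],0],[-1,[0,-4.6,0],0],[-1,[0,-5,0],0],[-1,[0,-5.4,0],0],[-1,[0,-5.4,0],0],[-1,[0,-5.4,0],0]]'; python3 -m inch '[[-1,[0,-0.2,0],0],[-1,[0,-0.4,0],0],[-1,[0,-0.6,0],0],[-1,[0,-0.8,0],0],[-1,[0,-0.8,0],0],[-1,[0,-0.8,0],0]]'
```

```text
time: 6.9
eef_pos: [0.5633, 0.2117, 0.0529]
tcp_rot: [0.996, -0.085, 0.002, -0.001]
contact_force: [-4.4, 1.5, 14.9]
opening: 0.0
time: 7.5
eef_pos: [0.5647, 0.2192, 0.053]
tcp_rot: [0.996, -0.085, 0.002, -0.001]
contact_force: [-4.1, 0.2, 15.0]
opening: 0.004
```

```bash
python3 -m inch '[[-1,[0,-0.1,0],0],[-1,[0,-0.2,0],0],[-1,[0,-0.3,0],0],[-1,[0,-0.4,0],0],[-1,[0,-0.4,0],0]]'; python3 -m inch '[[-1,[0,-0.1,0],0],[-1,[0,-0.2,0],0],[-1,[0,-0.3,0],0],[-1,[0,-0.4,0],0],[-1,[0,-0.4,0],0]]';python3 -c "
from h import *
T=pose();np.save('T4.npy',T);im=cams.read_camera('wrist');cv2.imwrite('pics/w4.png',im)"
```

```text
time: 8.0
eef_pos: [0.5653, 0.223, 0.053]
tcp_rot: [0.996, -0.085, 0.002, -0.001]
contact_force: [-4.4, -0.5, 13.8]
opening: -0.0
time: 8.5
eef_pos: [0.566, 0.227, 0.0529]
tcp_rot: [0.996, -0.085, 0.002, -0.001]
contact_force: [-4.2, 0.5, 15.3]
opening: 0.001
```

View pics/w4.png

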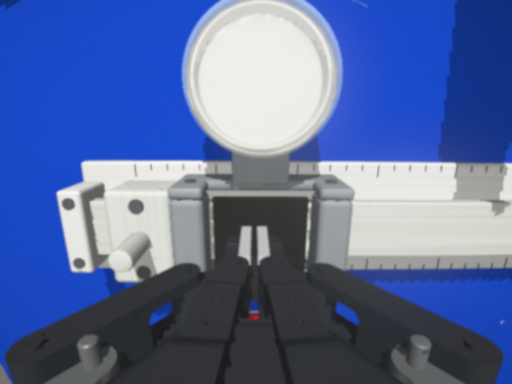

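The slider's end (x≈170) meets the block in the picture, but the along-rail force hasn't risen yet. I'll creep on until it does.

```bash
python3 -m inch '[[-1,[0,-0.1,0],0],[-1,[0,-0.2,0],0],[-1,[0,-0.2,0],0]]'; python3 -m inch '[[-1,[0,-0.1,0],0],[-1,[0,-0.2,0],0],[-1,[0,-0.2,0],0]]';python3 -c "
from h import *
T=pose();im=cams.read_camera('wrist');cv2.imwrite('pics/w5.png',im)
a=[cv2.cvtColor(cv2.imread(f'pics/w{i}.png'),cv2.COLOR_BGR2GRAY)[150:260] for i in (4,5)]
for n,s in (('slider',np.s_[20:110,300:360]),('dish',np.s_[0:15,180:345]),('rail/stop',np.s_[20:110,60:150])): print(n,cv2.phaseCorrelate(a[0][s].astype(float),a[1][s].astype(float)))"
```

```text
time: 8.85
eef_pos: [0.5662, 0.2281, 0.053]
tcp_rot: [0.996, -0.085, 0.001, 0.0]
contact_force: [-4.7, -2.8, 15.5]
opening: -0.001
time: 9.15
eef_pos: [0.5663, 0.2284, 0.0529]
tcp_rot: [0.996, -0.084, 0.001, 0.002]
contact_force: [-5.6, -9.1, 17.8]
opening: 0.005
slider ((0.32630203675731195, 0.07316627837685985), 0.8513430997192336)
dish ((0.13676852051069943, 0.4902668234651699), 0.9770908260341677)
rail/stop ((1.2881073256242814, 0.04452175433955574), 1.1588621433259902)
```

The motion stalled with 9 N against the tips, so the slider is on the stop. I'll ease the push a little, then lift straight up.

```bash
python3 -m inch '[[-1,[0,0.1,0],0],[-1,[0,0.15,0],0],[-1,[0,0.15,0],0]]'; python3 -m inch '[[-1,[0,0,-0.3],0],[-1,[0,0,-0.6],0],[-1,[0,0,-1],0],[-1,[0,0,-2],0],[-1,[0,0,-5],0],[-1,[0,0,-9],0],[-1,[0,0,-9],0],[-1,[0,0,-9],0]]';python3 -c "
from h import *
T=pose();im=cams.read_camera('wrist');cv2.imwrite('pics/w6.png',im)
np.save('T6.npy',T);t=cams.read_camera('top');cv2.imwrite('pics/top6.png',t);print(T[:3,3])"
```

```text
time: 9.5
eef_pos: [0.5663, 0.2282, 0.053]
tcp_rot: [0.996, -0.085, 0.001, 0.0]
contact_force: [-4.0, -4.2, 15.5]
opening: -0.005
time: 10.3
eef_pos: [0.565, 0.2289, 0.1404]
tcp_rot: [0.996, -0.085, 0.001, -0.0]
contact_force: [-0.4, 0.0, -0.6]
opening: 0.002
[0.5649887  0.22891275 0.14036482]
```

View pics/w6.png

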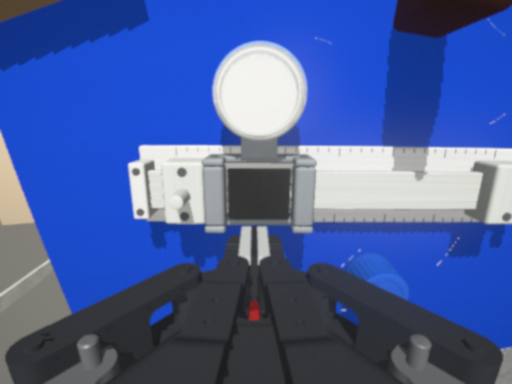

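The slider sits against the pin-stop block (boundary at x≈204, pad at (259,194), pin at about (178,202)) and the tips are clear. One numeric check, plus whether the bystanders stayed put:

```bash
python3 -c "
from h import *
T=np.load('T6.npy');u=np.array([.165,.986,0])
im=cv2.imread('pics/w6.png');m=(im[150:230,220:300].max(2)<70).astype(np.uint8)
k,l,st,ce=cv2.connectedComponentsWithStats(m);i=1+np.argmax(st[1:,4]);c=(st[i][0]+st[i][2]/2+220,st[i][1]+st[i][3]/2+150);print(c)
p=onz('wrist',c,.04,T);q=onz('wrist',(177,202),.065,T);print('pad',p,'pin',q,'dist',(q-p)@u)
print('slider end - stop edge', (onz('wrist',(204,190),.05,T)-p)@u, '(45 expected)')
s=cams.read_camera('scene');cv2.imwrite('pics/s7.png',s);a=cv2.imread('pics/scene0.png')
f=lambda im,fn:cv2.moments(fn(im.astype(int)).astype(np.uint8))
red=lambda i:(i[:,:,2]>120)&(i[:,:,1]<60)&(i[:,:,0]<80)&(np.add.outer(np.arange(384)>215,0*np.arange(512)))
for im in(a,s):
  M=f(im,red);print('red',M['m10']/M['m00'],M['m01']/M['m00'],M['m00'])
print('time',status.get_state()['time'])
cv2.imwrite('pics/s7b.png',cv2.resize(s[120:300,160:400],(720,540)))"
```

```text
(np.float64(258.5), np.float64(194.0))
pad [0.56914136 0.22360706 0.04      ] pin [0.58020582 0.28430181 0.065     ] dist 0.06167065996687436
slider end - stop edge 0.043601675190636846 (45 expected)
red 295.1316455696203 257.0101265822785 395.0
red 294.0451467268623 255.83295711060947 443.0
time 10.45
```

View pics/s7b.png

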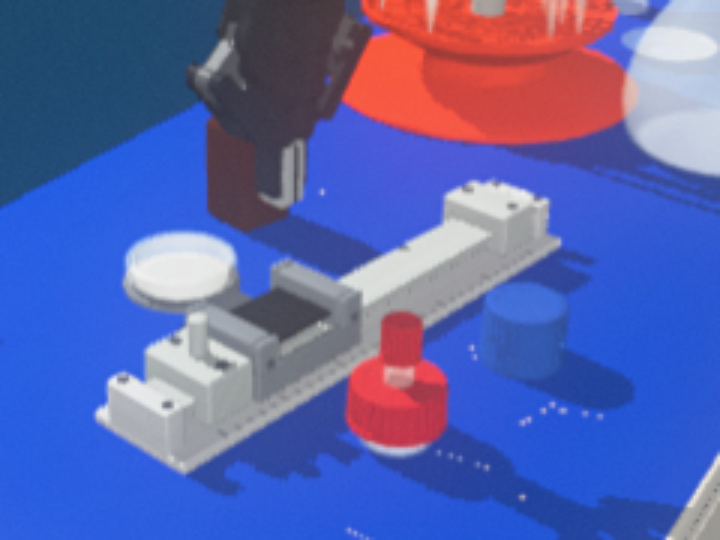

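The scene view shows the slider flush against the pin stop, its pad up, the gripper clear, and the bottles and cap standing. Handing in.

```bash
python3 -c "
from h import *
ctrl.sign_off()"
```

```text
the job is handed in; nothing more can be done
```

The slider now rests against the pin stop and the job is handed in, at about 10.5 s on the robot's clock. I pressed the pad about 5 mm down with the shut fingertips (13–18 N). Keeping it pressed, I pushed the slider about 92 mm along the rail. It stalled on the stop with about 9 N along the rail; I eased that to about 4 N and lifted straight up.

**Position:** the last wrist picture gives 62 mm from pad to pin, against 63 mm nominal and about 2 mm of calibration error. The scene view shows the slider against the block with the pad up and the fingers clear.

**Bystanders:** the two bottles and the cap look unmoved. I only measured the red bottle: its centre shifted by about 1 px between views, with the mask area also changing from 395 to 443 px, which I put down to lighting and mask noise.

**Disagreements:** the sideways force on the tool was 4–6 N while pressing. The first gap estimates of 86–92 mm differed by 6 mm, so I crept the last stretch until the force rose.

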